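Stow the solder reels in the push-latch kit drawer and lock it for transport

ROBOT

A 6-joint arm with a two-finger parallel gripper is mounted at the origin on the work surface. World frame = base frame: x ahead of the robot, y to its left, z up, the work surface at z = 0. Lengths are in mm, angles in rad, forces in N, time in s.
With the tool pointing down it reaches from about 350 to 875 mm from the base axis. Payload 15.5 kg.
Tool frame: the origin (TCP) lies at the very end of the fingers, on their centre line; the grasp point (between the pads) lies 19 mm behind it; z points along the fingers, y is the line along which they close (so a half turn about z gives the same grasp; the last joint's range is limited). The gripper opens to 85 mm and grips with 20 to 120 N. Pads are 22 mm wide; open, the fingers measure 114 mm over their backs; the gripper's body (76 mm by 85 mm) begins 54 mm behind the grasp point. The pads swing forward as they close: fully open they stand 13 mm farther back than shut.
Start: joints at [1.038, 0.494, 1.345, -0, 1.302, -0.096], TCP at [264.963, 566.057, 231.277] pointing down, gripper open.
Joint ranges: [-2.91, 2.91], [-0.82, 2.16], [0.22, 2.67], [-1.22, 4.37], [0.12, 2.79], [-3.08, 3.08]. Speed limits (rad/s): [1.89, 1.89, 2.57, 3.01, 3.01, 3.01].

INTERFACE

Orientations are given as [roll, pitch, yaw] about the fixed x, y, z axes, in that order (R = Rz(yaw) Ry(pitch) Rx(roll)).
In Python, from cell import get_obs, eyes, ticket gives the robot as it stands. The module is installed in compiled form; this text tells all that it offers.
- The arm moves only by the shell command python3 -m inch 'ROWS'. ROWS is a JSON object of lists of equal length, an entry for each row: "fingers": the opening, from 0 (shut) to 1 (fully open); "dp": the shift along the tool's x, y, z in units of 50 mm (1.0 is 50 mm), a list of three; "spin": the turn about the tool's z in units of 5 degrees (1.0 is 5 degrees). In form: {"fingers": [fingers, ...], "dp": [[tx, ty, tz], ...], "spin": [spin, ...]}. A call has 1 to 10 rows; each row is the pose to reach, as a shift and turn from the pose commanded when the call began, along the tool's axes at that moment; what a row does not reach only later rows make up. A row lasts 1/10 s, in which the tool goes at most 50 mm and 8.59 degrees, less where a joint would pass 70% of its speed; a pose out of reach is approached as far as the arm can. A call with a gripper value outside its range is refused whole. The fingers move at their own pace and stop on an object; the grip force is fixed at half the most. Time passes only in rows, so rows that repeat a pose let the fingers close. It gives the time, the measured TCP pose, the force, the opening and the grip force at its end, in the units of the state.
- get_obs(): the state, without advancing time (a new reading comes with each control period).
- eyes.camera(name): name is "side" or "top"; returns (picture, depth): 400x640x3 uint8, red, green, blue; 400x640 float32, mm along the optical axis (not along the pixel's ray), 0 where there is no reading.
- eyes.camera_model(name): a dict with "fx", "fy", "cx", "cy" (pixels), "origin" and "orientation" of the camera in the world. Camera axes: x right, y up, looking along -z (the intrinsics and any distortion apply to the point x, -y, -z); pixel columns grow to the right and rows downward; lengths in mm; the calibration is good to about 2 mm. A picture is of the moment at which its call begins. camera_model takes no time and is no camera call.
- ticket.sign_off(): hands the job in; it is judged then, once.
The state is a dict: "time_s": time; "qpos": joint angles; "qvel": joint speeds; "effort": joint torques, N m; "ee_pos": TCP position; "ee_rot": TCP orientation; "wrist_force": force on the tool from outside, world axes, zero at the start; "moment": the same for the moment, N m; "opening": finger opening in mm; "grasp_force": force on a finger pad.
Only numpy, scipy, OpenCV 4.12 (cv2) and the standard library are available. Lean on these libraries where they do the work, as an engineer would, in place of code of your own. Each camera call takes 0.05 s, during which the arm holds its last target. There are 200 camera calls.

TASK

Put the small solder reels away in the red kit drawer unit: unscrew the T-handle transport screw all the way (two half turns anticlockwise), press the drawer front once so that it springs fully out, and put every small reel that is lying about into the drawer. Then press the drawer in until the push latch catches and it stays shut by itself, and screw the T-handle all the way home again. Leave everything else on the bench where it is, the one big reel included.

Things in the scene. Friction and masses are not known exactly. Their poses are not given: they have to be found in the camera images.
- cabinet: Red steel drawer unit fixed to the bench, 220 deep (x) x 300 wide (y) x 65 mm high; origin: centre of its underside. Its x axis points from front to back, z up; the drawer comes out towards -x and is pressed in towards +x. The drawer's grey front (228 x 50 mm) nearly fills the unit's front. A black carrying handle, 30 mm high, lies on top, 50 mm ahead of the rear edge.
- drawer (a joint): m out: 0 latched (front 16.5 mm proud of the unit), 0.11 sprung fully out, -0.012 pressed to its stop. Spring: outward 6 N shut, 3 N out. Push latch: from 0, press to the stop and let go: it springs out by itself, at up to 0.3 m/s. From out, press to the stop and let go: stays latched at 0. Each full press changes over; one under 10 mm past 0 may not. With the screw in it comes out at most 10 mm.
- drawer_floor (a point): Point on the drawer's inner floor, moves with it, 12 mm above the bench; axes as the cabinet's. With the drawer fully out it lies near the middle of the open part between drawer front and unit: inside 114 mm long (x -52 to +62), 212 mm wide (y -106 to +106). The floor runs 28 mm on into the unit. Above the floor: walls 38 mm, front 44 mm, underside of the unit's roof 49 mm.
- drawer_face (a point): Centre of the drawer front's outer face (228 wide; 6 to 56 mm above the bench), 31 mm above the bench, moves with the drawer; axes as the cabinet's. It lies 63.5 mm ahead (-x) of drawer_floor. Press here or anywhere along the front.
- tee (a joint): Turn of the T-handle, rad: 0 = screwed fully home (locked), growing anticlockwise seen from above to the stop at 6.6 = fully unscrewed; stays where it is left (friction about 0.06 N m). Starts home or a little slack (up to 0.3). Screw and handle rise 2.5 mm a radian. The drawer can come out only when it is past about 5.7.
- tee_hub (a point): Middle of the T-handle's crossbar, on the vertical screw axis, on the unit's top (120 mm to +y of its middle, 55 mm behind its front edge). Bar: round steel 10 mm thick, 102 mm end to end with 14 mm ball ends, along this point's x axis, 115 mm above the bench when home (50 mm above the unit's top). Hub 20 mm in diameter, from 15 mm below the bar's middle to 7 mm above.
- reel0_mid (a point): Centre of a small solder reel: a spool 34 mm in diameter and 34 mm high with teal flanges and grey solder, standing upright (its z is the spool's axis), 90 g, loose on the bench. Two to four of the reels are present.
- reel1_mid (a point): Centre of a small solder reel: a spool 34 mm in diameter and 34 mm high with teal flanges and grey solder, standing upright (its z is the spool's axis), 90 g, loose on the bench. Two to four of the reels are present.
- reel2_mid (a point): Centre of a small solder reel: a spool 34 mm in diameter and 34 mm high with teal flanges and grey solder, standing upright (its z is the spool's axis), 90 g, loose on the bench. Two to four of the reels are present.
- reel3_mid (a point): Centre of a small solder reel: a spool 34 mm in diameter and 34 mm high with teal flanges and grey solder, standing upright (its z is the spool's axis), 90 g, loose on the bench. Two to four of the reels are present.
- big_reel_mid (a point): Centre of the one big solder reel, 64 mm in diameter and 50 mm high: not to be moved.
- tin: Open metal tin, 68 mm in diameter, 50 mm high; not to be moved. Origin under its centre.
- sponge: White block 90 x 60 x 20 mm with a small circuit board on it; not to be moved. Origin under its centre.
- pliers: Pliers with yellow handles, 120 mm long along x, 12 mm high, lying flat; not to be moved.
- driver: Screwdriver lying along its x axis, about 200 mm long; not to be moved.
- tip_tray: Blue plastic tray 160 x 80 x 30 mm in three compartments; not to be moved. Origin under its centre.

How it is judged (in metres and radians):
On the way, in this order (a step that is already met when the one before it is completed fails the run):
1. the transport screw is unscrewed all the way (value of joint tee above 6 rad), for 0.2 s.
2. the drawer has been pressed and has sprung out (value of joint drawer above 0.09 m), for 0.2 s.
3. all the small reels are in the drawer while it is open, let go (x of reel0_mid in the frame of drawer_floor between -0.055 and 0.095 m and y of reel0_mid in the frame of drawer_floor between -0.108 and 0.108 m and z of reel0_mid in the frame of drawer_floor between 0 and 0.03 m and x of reel1_mid in the frame of drawer_floor between -0.055 and 0.095 m and y of reel1_mid in the frame of drawer_floor between -0.108 and 0.108 m and z of reel1_mid in the frame of drawer_floor between 0 and 0.03 m and x of reel2_mid in the frame of drawer_floor between -0.055 and 0.095 m and y of reel2_mid in the frame of drawer_floor between -0.108 and 0.108 m and z of reel2_mid in the frame of drawer_floor between 0 and 0.03 m and x of reel3_mid in the frame of drawer_floor between -0.055 and 0.095 m and y of reel3_mid in the frame of drawer_floor between -0.108 and 0.108 m and z of reel3_mid in the frame of drawer_floor between 0 and 0.03 m and value of joint drawer above 0.07 m and contact force between each of reel0, reel1, reel2, reel3 and the fingers below 0.1 N), for 0.2 s.
4. the drawer is latched shut by itself, nothing of the robot touching it (value of joint drawer between -0.004 and 0.004 m and contact force between drawer and the fingers below 0.1 N), for 0.3 s.
5. the transport screw is screwed home again (value of joint tee below 0.4 rad), for 0.2 s.
At the end, for the whole second after the job is handed in: Every small reel present lies at rest inside the drawer, the drawer is latched shut (within 4 mm of its latched position, held by the latch alone) and the T-handle is screwed home (within 0.4 rad of its stop) (x of reel0_mid in the frame of drawer_floor between -0.055 and 0.095 m and y of reel0_mid in the frame of drawer_floor between -0.108 and 0.108 m and z of reel0_mid in the frame of drawer_floor between 0 and 0.03 m and x of reel1_mid in the frame of drawer_floor between -0.055 and 0.095 m and y of reel1_mid in the frame of drawer_floor between -0.108 and 0.108 m and z of reel1_mid in the frame of drawer_floor between 0 and 0.03 m and x of reel2_mid in the frame of drawer_floor between -0.055 and 0.095 m and y of reel2_mid in the frame of drawer_floor between -0.108 and 0.108 m and z of reel2_mid in the frame of drawer_floor between 0 and 0.03 m and x of reel3_mid in the frame of drawer_floor between -0.055 and 0.095 m and y of reel3_mid in the frame of drawer_floor between -0.108 and 0.108 m and z of reel3_mid in the frame of drawer_floor between 0 and 0.03 m and value of joint drawer between -0.004 and 0.004 m and value of joint tee below 0.4 rad and linear speed of each of reel0, reel1, reel2, reel3 below 0.02 m/s); the robot touches nothing.
It fails at once if a bystander (big reel, tin, sponge, pliers, screwdriver or blue tray) is moved by more than 4 cm (distance of any of big_reel_mid, tin, sponge, pliers, driver, tip_tray from where it was at the start of the episode above 0.04 m).
Of reel0, reel1, reel2, reel3 only 2 to 4 are there at a start; the rules pass over those that are not, and their reading is None.
At some moment in a run one of reel0, reel1, reel2, reel3 may be knocked a few centimetres aside while the robot is not near it.
Once in a run the grip may slacken for a moment while it holds something.
It also fails if it takes over 210 s, if anything falls off the work surface, if the arm or the gripper's body presses on something with over 40 N, if the wrist force passes 120 N, or if a joint passes its speed limit or range.

## Working session

There is one attempt and no reset: what is moved stays moved. The work goes in short steps, Python scripts to look and compute and a shell command to move; the robot and the scene stay as the last step left them, time stands still between calls to the robot, and variables do not carry over. Pictures are saved under pics/ and viewed, at most 14 in all, crops included, and the job is handed in when it is done.

```bash
mkdir -p pics; cat > h.py <<'E'
import numpy as np, cv2
from scipy.spatial.transform import Rotation as R
from cell import get_obs, eyes, ticket
def snap(name,fn=None):
    p,d=eyes.camera(name)
    np.save(f'/tmp/{name}_d.npy',d); np.save(f'/tmp/{name}_p.npy',p)
    if fn: cv2.imwrite('pics/'+fn,p[:,:,::-1])
    return p,d
def load(name): return np.load(f'/tmp/{name}_p.npy'),np.load(f'/tmp/{name}_d.npy')
def world(name,d):
    m=eyes.camera_model(name)
    v,u=np.mgrid[0:400,0:640]
    P=np.stack([(u-m['cx'])/m['fx']*d,-(v-m['cy'])/m['fy']*d,-d],-1)
    r=np.array(m['orientation'])
    r=R.from_euler('xyz',r).as_matrix() if r.size==3 else r
    return P@r.T+np.array(m['origin'])
def ray(name,u,v,z):
    m=eyes.camera_model(name); r=R.from_euler('xyz',m['orientation']).as_matrix()
    w=r@np.array([(u-m['cx'])/m['fx'],-(v-m['cy'])/m['fy'],-1]); o=np.array(m['origin'])
    return o+w*(z-o[2])/w[2]
def to(x,y,z):
    o=get_obs(); r=R.from_euler('xyz',o['ee_rot']).as_matrix()
    return np.round(r.T@(np.array([x,y,z])-np.array(o['ee_pos']))/50,3)
def st():
    o=get_obs(); print(o['time_s'],np.round(o['ee_pos'],1),np.round(o['ee_rot'],3),np.round(o['wrist_force'],1),round(o['opening'],1),round(o['grasp_force'],1),'q6',np.round(o['qpos'],2))
E
python3 - <<'E'
from h import *
for n in('top','side'):
    print(n,eyes.camera_model(n)); snap(n,n+'0.png')
st()
E
```

```text
top {'fx': 381.0978964270548, 'fy': 381.0978964270548, 'cx': 323.16391800417887, 'cy': 201.55116762239624, 'origin': array([ 447.20695246,    7.4220464 , 1142.95699183]), 'orientation': array([ 0.04869789,  0.00245409, -1.56315127])}
side {'fx': 491.8521665178072, 'fy': 491.8521665178072, 'cx': 310.87228976530884, 'cy': 204.1191982671752, 'origin': array([ 160.52351167,  754.56065066, 1105.72269346]), 'orientation': array([ 0.6796148 ,  0.00276754, -2.69568817])}
0.1 [264.8 565.8 230.8] [-3.14  -0.     2.704] [-0.8 -0.3 -0. ] 85.5 0.0 q6 [ 1.04  0.49  1.35 -0.    1.3  -0.1 ]
```

View pics/top0.png

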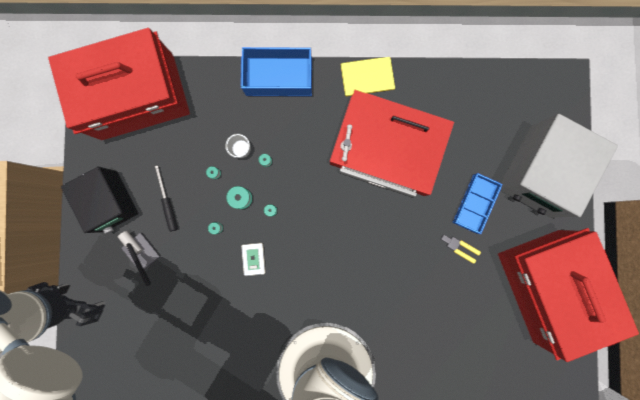

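View pics/side0.png

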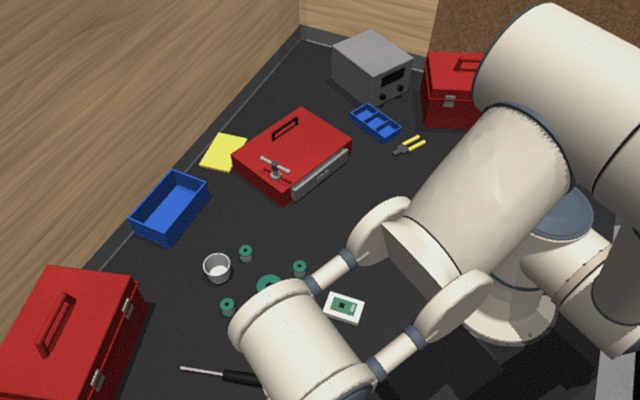

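Top view: four small reels at px (212,173), (265,160), (270,211), (214,228), the big reel at (238,197) between them and the tin at (238,147). The cabinet centre is near (392,143), its front facing down the picture, and the T-handle is near (346,143).

```bash
python3 - <<'E'
from h import *
p,d=load('top'); W=world('top',d)
hsv=cv2.cvtColor(p,cv2.COLOR_RGB2HSV)
z=W[...,2]
# roof
u,v=np.meshgrid(np.arange(640),np.arange(400))
red=((hsv[...,0]<8)|(hsv[...,0]>172))&(hsv[...,1]>150)&(hsv[...,2]>60)&(u>325)&(u<460)&(v<200)&(abs(z-65)<6)
P=W[red][:,:2].astype(np.float32); print('roof z',np.median(z[red]),len(P)); r=cv2.minAreaRect(P); print(r); print(cv2.boxPoints(r))
teal=((hsv[...,0]>70)&(hsv[...,0]<95)&(hsv[...,1]>100)&(z>25)&(z<62)&(u>190)&(u<290)).astype(np.uint8)
n,l,s,c=cv2.connectedComponentsWithStats(teal)
for i in range(1,n):
    if s[i,4]>15:
        q=W[l==i]; q=q[q[:,2]>q[:,2].max()-8]; print('reel',c[i],s[i,4],cv2.minEnclosingCircle(q[:,:2].astype(np.float32)),np.median(q[:,2]))
t=(z>100)&(z<135)&(u>325)&(u<365)&(v>110)&(v<170)
q=W[t]; print('tee n',len(q),q[:,2].min(),q[:,2].max(),q.mean(0)); print(cv2.minAreaRect(q[:,:2].astype(np.float32)))
c=p[90:210,320:470]; cv2.imwrite('pics/c1.png',cv2.resize(c,None,fx=5,fy=5,interpolation=cv2.INTER_CUBIC)[:,:,::-1])
E
```

```text
roof z 65.4040678360841 7467
((673.4993286132812, -184.09249877929688), (299.6706848144531, 220.7906951904297), 71.85438537597656)
[[ 521.9305   -292.09546 ]
 [ 731.7408   -360.857   ]
 [ 825.0682    -76.08954 ]
 [ 615.2579     -7.328003]]
reel [264.24705882 159.10588235] 85 ((624.4568481445312, 183.59815979003906), 16.338685989379883) 34.284209846560316
reel [211.92222222 171.74444444] 90 ((586.2908325195312, 336.8741149902344), 16.532997131347656) 34.62132778398245
reel [237.53353659 196.86280488] 328 ((512.3012084960938, 256.3706970214844), 31.051584243774414) 51.061902376483204
reel [268.67346939 208.63265306] 49 ((475.7583312988281, 165.53456115722656), 16.35842514038086) 34.54605204239647
reel [213.81318681 227.86813187] 91 ((422.56036376953125, 327.4989318847656), 16.466320037841797) 34.71605146477316
tee n 162 105.98776212717803 128.74516760167035 [658.42725078 -52.89938567 120.5345355 ]
((659.6153564453125, -52.966129302978516), (17.519859313964844, 100.73371124267578), 83.21788787841797)
```

View pics/c1.png

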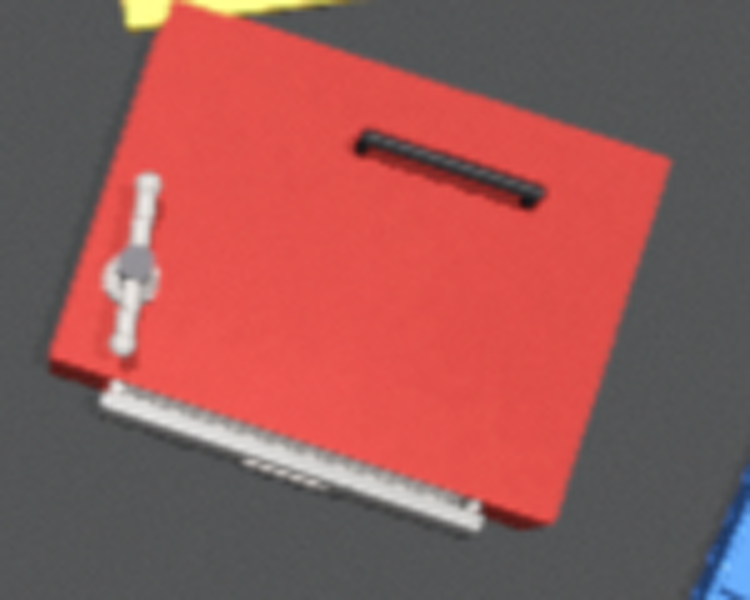

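```bash
cat >> h.py <<'E'
def go(x,y,z,yaw=None):
    o=get_obs(); s=None
    if yaw is not None:
        dd=(yaw-o['ee_rot'][2]); s=round(-np.degrees(dd)/5,2)
    print('dp',to(x,y,z),'spin',s,'(alt +-72 full turn)')
E
python3 -c "
from h import *
go(658.5,-53,200,-0.119)"
```

```text
dp [-12.378  -7.87    0.623] spin 32.35 (alt +-72 full turn)
```

```bash
python3 -m inch '{"fingers":[1,1,1,1,1,1,1,1,1,1],"dp":[[-12.38,-7.87,0],[-12.38,-7.87,0],[-12.38,-7.87,0],[-12.38,-7.87,0],[-12.38,-7.87,0],[-12.38,-7.87,0],[-12.38,-7.87,0],[-12.38,-7.87,0],[-12.38,-7.87,0],[-12.38,-7.87,0]],"spin":[32.35,32.35,32.35,32.35,32.35,32.35,32.35,32.35,32.35,32.35]}'; python3 -c "
from h import *
st();go(658.5,-53,200,-0.119)"
```

```text
time_s: 1.1
ee_pos: [534.1, 142.2, 231.2]
ee_rot: [-3.141, 0.0, 1.197]
wrist_force: [0.6, 0.6, 0.5]
opening: 85.5
grasp_force: 0.0
1.1 [534.1 142.2 231.2] [-3.141  0.     1.197] [0.6 0.6 0.5] 85.5 0.0 q6 [0.15 0.39 1.53 0.   1.22 0.53]
dp [-2.728  3.741  0.623] spin 15.09 (alt +-72 full turn)
```

```bash
python3 -m inch '{"fingers":[1,1,1,1,1,1,1,1,1,1],"dp":[[-2.73,3.74,0.6],[-2.73,3.74,0.6],[-2.73,3.74,0.6],[-2.73,3.74,0.6],[-2.73,3.74,0.6],[-2.73,3.74,0.6],[-2.73,3.74,0.6],[-2.73,3.74,0.6],[-2.73,3.74,0.6],[-2.73,3.74,0.6]],"spin":[15.1,15.1,15.1,15.1,15.1,15.1,15.1,15.1,15.1,15.1]}'; python3 -c "
from h import *
st();go(658.5,-53,93,-0.119)"
```

```text
time_s: 2.1
ee_pos: [658.8, -50.3, 200.9]
ee_rot: [-3.142, 0.001, -0.116]
wrist_force: [-0.2, -0.5, -0.0]
opening: 85.2
grasp_force: 0.0
2.1 [658.8 -50.3 200.9] [-3.142e+00  1.000e-03 -1.160e-01] [-0.2 -0.5 -0. ] 85.2 0.0 q6 [-0.17  0.57  1.29 -0.    1.28  1.52]
dp [0.003 0.054 2.158] spin 0.03 (alt +-72 full turn)
```

```bash
python3 -m inch '{"fingers":[1,1,1,1,0,0,0,0,0,0],"dp":[[0,0.05,1],[0,0.05,1.9],[0,0.05,2.16],[0,0.05,2.16],[0,0.05,2.16],[0,0.05,2.16],[0,0.05,2.16],[0,0.05,2.16],[0,0.05,2.16],[0,0.05,2.16]],"spin":[0,0,0,0,0,0,0,0,0,0]}'; python3 -c "
from h import *
st();snap('top','t1.png');p=load('top')[0];cv2.imwrite('pics/t1.png',cv2.resize(p[90:210,300:450],None,fx=4,fy=4)[:,:,::-1])"
```

```text
time_s: 3.1
ee_pos: [659.2, -52.3, 94.3]
ee_rot: [-3.141, -0.001, -0.114]
wrist_force: [-2.0, 5.0, 8.5]
opening: 18.3
grasp_force: 58.2
3.1 [659.2 -52.3  94.3] [-3.141e+00 -1.000e-03 -1.140e-01] [-2.   5.   8.5] 18.3 58.2 q6 [-0.17  0.69  1.39  0.    1.07  1.51]
```

```bash
python3 -m inch '{"fingers":[0,0,0,0,0,0,0,0,0,0],"dp":[[0,0,-0.007],[0,0,-0.014],[0,0,-0.021],[0,0,-0.028],[0,0,-0.035],[0,0,-0.042],[0,0,-0.049],[0,0,-0.056],[0,0,-0.063],[0,0,-0.07]],"spin":[-1.6,-3.2,-4.8,-6.4,-8,-9.6,-11.2,-12.8,-14.4,-16]}';python3 -m inch '{"fingers":[0,0,0,0,0,0,0,0,0,0],"dp":[[0,0,-0.007],[0,0,-0.014],[0,0,-0.021],[0,0,-0.028],[0,0,-0.035],[0,0,-0.042],[0,0,-0.049],[0,0,-0.056],[0,0,-0.063],[0,0,-0.07]],"spin":[-1.6,-3.2,-4.8,-6.4,-8,-9.6,-11.2,-12.8,-14.4,-16]}';  python3 -c "
from h import *
st();snap('top');p=load('top')[0];cv2.imwrite('pics/t1.png',cv2.resize(p[90:210,300:450],None,fx=4,fy=4)[:,:,::-1])"
```

```text
time_s: 4.15
ee_pos: [659.2, -52.3, 97.8]
ee_rot: [3.14, -0.001, 1.288]
wrist_force: [-0.3, 5.1, 7.4]
opening: 18.0
grasp_force: 58.3
time_s: 5.15
ee_pos: [659.3, -52.3, 101.3]
ee_rot: [3.14, 0.001, 2.684]
wrist_force: [0.1, 4.8, 7.7]
opening: 18.3
grasp_force: 58.3
5.15 [659.3 -52.3 101.3] [3.140e+00 1.000e-03 2.684e+00] [0.1 4.8 7.7] 18.3 58.3 q6 [-0.17  0.68  1.38  0.    1.08 -1.28]
```

View pics/t1.png

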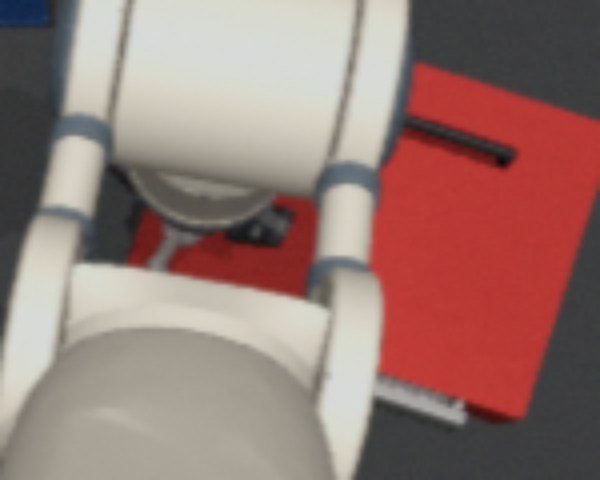

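The bar's end at (175,245) has turned along with the hand, so the hub grip holds. I'll continue.

```bash
python3 -m inch '{"fingers":[0,0,0,0,0,0,0,0,0,0],"dp":[[0,0,-0.007],[0,0,-0.014],[0,0,-0.021],[0,0,-0.028],[0,0,-0.035],[0,0,-0.042],[0,0,-0.049],[0,0,-0.056],[0,0,-0.063],[0,0,-0.07]],"spin":[-1.6,-3.2,-4.8,-6.4,-8,-9.6,-11.2,-12.8,-14.4,-16]}'
python3 -m inch '{"fingers":[1,1,1,1,1,1,1,1,1,1],"dp":[[0,0,0],[0,0,0],[0,0,0],[0,0,0],[0,0,-0.7],[0,0,-1.1],[0,0,-1.1],[0,0,-1.1],[0,0,-1.1],[0,0,-1.1]],"spin":[0,0,0,0,0,0,1.6,3.2,4.8,6.4]}'
python3 -m inch '{"fingers":[1,1,1,1,1,1,1,1,1,1],"dp":[[0,0,0],[0,0,0],[0,0,0],[0,0,0],[0,0,0],[0,0,0],[0,0,0],[0,0,0],[0,0,0],[0,0,0]],"spin":[1.6,3.2,4.8,6.4,8,9.6,11.2,12.8,14.4,16]}'
python3 -m inch '{"fingers":[1,1,1,1,1,1,1,1,1,1],"dp":[[0,0,0],[0,0,0],[0,0,0],[0,0,0],[0,0,0],[0,0,0],[0,0,0],[0,0,0],[0,0,0],[0,0,0]],"spin":[1.6,3.2,4.8,6.4,8,9.6,11.2,12.8,13.6,13.6]}'
python3 -c "
from h import *
st();p,d=snap('top');W=world('top',d);z=W[...,2]
cv2.imwrite('pics/t2.png',cv2.resize(p[90:210,300:450],None,fx=4,fy=4)[:,:,::-1])"
```

```text
time_s: 6.2
ee_pos: [659.2, -52.3, 104.8]
ee_rot: [-3.141, 0.001, -2.202]
wrist_force: [-0.1, 4.7, 7.9]
opening: 17.9
grasp_force: 58.4
time_s: 7.2
ee_pos: [658.6, -52.8, 158.7]
ee_rot: [3.142, -0.0, -2.774]
wrist_force: [0.5, 0.5, -0.3]
opening: 85.2
grasp_force: 0.0
time_s: 8.2
ee_pos: [658.6, -52.8, 158.7]
ee_rot: [-3.141, -0.0, 2.113]
wrist_force: [-0.0, -0.1, 0.5]
opening: 86.0
grasp_force: 0.0
time_s: 9.2
ee_pos: [658.6, -52.8, 158.7]
ee_rot: [-3.141, 0.0, 0.931]
wrist_force: [0.7, -0.3, -0.3]
opening: 85.3
grasp_force: 0.0
9.2 [658.6 -52.8 158.7] [-3.141  0.     0.931] [ 0.7 -0.3 -0.3] 85.3 0.0 q6 [-0.17  0.61  1.33 -0.    1.2   0.47]
```

View pics/t2.png

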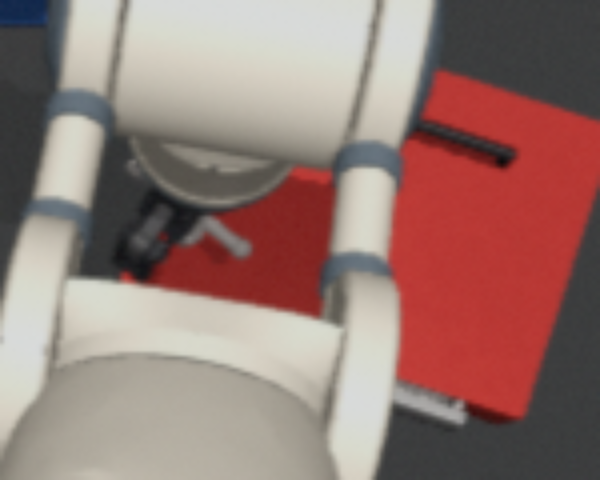

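The bar points from about (185,215) to (245,250), which agrees with a yaw near 53°. I'll regrip here.

```bash
python3 -m inch '{"fingers":[1,1,1,0,0,0,0,0,0,0],"dp":[[0,0,0.8],[0,0,1.08],[0,0,1.08],[0,0,1.08],[0,0,1.08],[0,0,1.08],[0,0,1.08],[0,0,1.08],[0,0,1.08],[0,0,1.08]],"spin":[0,0,0,0,0,0,0,0,0,0]}'
python3 -m inch '{"fingers":[0,0,0,0,0,0,0,0,0,0],"dp":[[0,0,-0.007],[0,0,-0.014],[0,0,-0.021],[0,0,-0.028],[0,0,-0.035],[0,0,-0.042],[0,0,-0.049],[0,0,-0.056],[0,0,-0.063],[0,0,-0.07]],"spin":[-1.6,-3.2,-4.8,-6.4,-8,-9.6,-11.2,-12.8,-14.4,-16]}'
python3 -m inch '{"fingers":[0,0,0,0,0,0,0,0,0,0],"dp":[[0,0,-0.007],[0,0,-0.014],[0,0,-0.021],[0,0,-0.028],[0,0,-0.035],[0,0,-0.042],[0,0,-0.049],[0,0,-0.049],[0,0,-0.049],[0,0,-0.049]],"spin":[-1.6,-3.2,-4.8,-6.4,-8,-9.2,-10,-10.4,-10.4,-10.4]}'
python3 -c "
from h import *
st();print(get_obs()['moment'])"
```

```text
time_s: 10.25
ee_pos: [658.9, -52.7, 105.5]
ee_rot: [3.141, -0.0, 0.933]
wrist_force: [-3.0, 1.0, 6.7]
opening: 18.2
grasp_force: 58.3
time_s: 11.25
ee_pos: [659.6, -52.7, 109.1]
ee_rot: [3.14, 0.002, 2.335]
wrist_force: [2.8, 1.9, 4.1]
opening: 18.0
grasp_force: 58.4
time_s: 12.25
ee_pos: [659.0, -52.4, 111.1]
ee_rot: [3.141, 0.001, -3.047]
wrist_force: [0.8, 5.7, 4.0]
opening: 18.1
grasp_force: 59.3
12.25 [659.  -52.4 111.1] [ 3.141e+00  1.000e-03 -3.047e+00] [0.8 5.7 4. ] 18.1 59.3 q6 [-0.17  0.67  1.37  0.    1.1  -1.84]
[ 0.88179206 -0.07881959  0.02401565]
```

```bash
python3 -m inch '{"fingers":[0,0,0,0,0,0],"dp":[[0,0,-0.004],[0,0,-0.008],[0,0,-0.012],[0,0,-0.012],[0,0,-0.012],[0,0,-0.012]],"spin":[-1,-2,-3,-3,-3,-3]}'
python3 -c "
from h import *
st();print(get_obs()['moment'])"
```

```text
time_s: 12.85
ee_pos: [658.3, -52.7, 111.2]
ee_rot: [3.141, -0.001, -2.787]
wrist_force: [-3.7, 3.7, 0.6]
opening: 18.5
grasp_force: 44.6
12.85 [658.3 -52.7 111.2] [ 3.141e+00 -1.000e-03 -2.787e+00] [-3.7  3.7  0.6] 18.5 44.6 q6 [-0.17  0.67  1.38  0.    1.1  -2.1 ]
[0.51892195 0.66645946 0.01074681]
```

```bash
python3 -m inch '{"fingers":[1,1,1,1,1,1,1,1,1],"dp":[[0,0,0],[0,0,0],[0,0,0],[0,0,0],[0,0,-0.7],[0,0,-1.2],[0,0,-1.2],[0,0,-1.2],[0,0,-1.2]],"spin":[0,0,0,0,0,0,1.7,3.4,5]}'
cat >> h.py <<'E'
C=np.array([673.5,-184.1]); CX=np.array([.950,-.311]); CY=np.array([.311,.950])
def cab(x,y): return C+x*CX+y*CY
def gocab(x,y,z,yaw=None):
    q=cab(x,y); print(q); go(q[0],q[1],z,yaw)
E
python3 -c "
from h import *
st();gocab(-180,50,170,-3.458)"
```

```text
time_s: 13.75
ee_pos: [658.8, -52.9, 171.6]
ee_rot: [-3.141, 0.001, 3.056]
wrist_force: [-0.4, 0.1, 0.0]
opening: 85.3
grasp_force: 0.0
13.75 [658.8 -52.9 171.6] [-3.141e+00  1.000e-03  3.056e+00] [-0.4  0.1  0. ] 85.3 0.0 q6 [-0.17  0.6   1.32 -0.    1.22 -1.66]
[518.05 -80.62]
dp [ 2.758 -0.793  0.031] spin 74.65 (alt +-72 full turn)
```

Spin is 2.65 (74.65 − 72).

```bash
python3 -m inch '{"fingers":[0,0,0,0,0,0,0,0,0,0],"dp":[[2.76,-0.79,0],[2.76,-0.79,0],[2.76,-0.79,0],[2.76,-0.79,0],[2.76,-0.79,0],[2.76,-0.79,0.9],[2.76,-0.79,1.8],[2.76,-0.79,2.7],[2.76,-0.79,2.9],[2.76,-0.79,2.9]],"spin":[2.65,2.65,2.65,2.65,2.65,2.65,2.65,2.65,2.65,2.65]}'
python3 -c "
from h import *
st();gocab(-140,50,25,-3.458)
p,d=snap('top');W=world('top',d);z=W[...,2];u,v=np.meshgrid(np.arange(640),np.arange(400))
t=(z>100)&(z<150)&(np.hypot(W[...,0]-658.5,W[...,1]+53)<60)
q=W[t]; print('tee n',len(q),np.median(q[:,2]),q[:,2].max(),q.mean(0)); print(cv2.minAreaRect(q[:,:2].astype(np.float32)))
cv2.imwrite('pics/t3.png',cv2.resize(p[80:240,280:480],None,fx=4,fy=3.75)[:,:,::-1])"
```

```text
time_s: 14.75
ee_pos: [518.3, -81.0, 25.4]
ee_rot: [-3.142, -0.002, 2.832]
wrist_force: [0.4, -0.5, 0.6]
opening: 0.1
grasp_force: 0.0
14.75 [518.3 -81.   25.4] [-3.142e+00 -2.000e-03  2.832e+00] [ 0.4 -0.5  0.6] 0.1 0.0 q6 [-0.27  0.65  1.78  0.    0.71 -1.53]
[556.05 -93.06]
dp [-0.793  0.001  0.006] spin 72.07 (alt +-72 full turn)
tee n 140 136.92403426338387 142.7771655534848 [667.6712085  -53.14324569 136.40960567]
((669.0779418945312, -52.77869415283203), (75.99632263183594, 18.593786239624023), 2.1355607509613037)
```

View pics/t3.png

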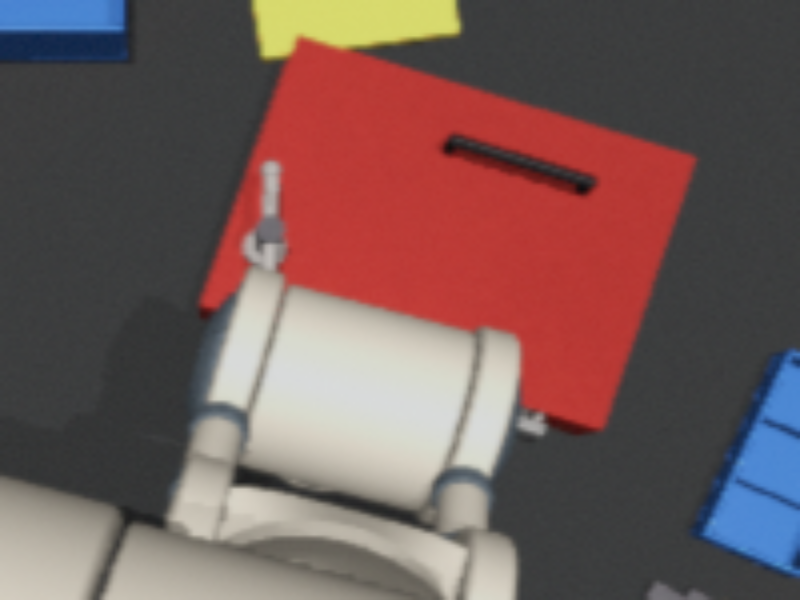

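The screw is out: the bar has risen 16.5 mm (about 6.5 rad) and now points straight up the picture at (270,200). The fingers stand in front of the drawer face, so I'll press.

```bash
python3 -m inch '{"fingers":[0,0,0,0,0,0],"dp":[[-0.5,0,0],[-0.75,0,0],[-0.9,0,0],[-1.0,0,0],[-1.08,0,0],[-1.12,0,0]],"spin":[0,0,0,0,0,0]}'; python3 -c "
from h import *
st();o=get_obs()['ee_pos'];print((np.array(o[:2])-C)@CX)"
```

```text
time_s: 15.4
ee_pos: [571.2, -98.2, 28.1]
ee_rot: [-3.142, 0.0, 2.831]
wrist_force: [-7.1, 0.9, 6.0]
opening: -0.4
grasp_force: 3.6
15.4 [571.2 -98.2  28.1] [-3.142  0.     2.831] [-7.1  0.9  6. ] -0.4 3.6 q6 [-0.27  0.69  1.64 -0.    0.8  -1.53]
-123.89939149648187
```

```bash
python3 -m inch '{"fingers":[0,0,0],"dp":[[-0.04,0,0],[-0.08,0,0],[-0.08,0,0]],"spin":[0,0,0]}'; python3 -c "
from h import *
st();o=get_obs()['ee_pos'];print((np.array(o[:2])-C)@CX)"
```

```text
time_s: 15.7
ee_pos: [571.6, -98.4, 27.8]
ee_rot: [-3.141, -0.006, 2.832]
wrist_force: [-22.0, 6.0, 16.5]
opening: -0.2
grasp_force: 11.4
15.7 [571.6 -98.4  27.8] [-3.141 -0.006  2.832] [-22.    6.   16.5] -0.2 11.4 q6 [-0.27  0.7   1.64 -0.    0.81 -1.53]
-123.43909080998637
```

At the stop (22 N, no further travel). Now I'll retreat.

```bash
python3 -m inch '{"fingers":[0,0,0,0,0,0,0,0,0,0],"dp":[[1,0,0],[2,0,0],[3,0,0],[3.3,0,0],[3.3,0,0],[3.3,0,-1],[3.3,0,-2],[3.3,0,-3],[3.3,0,-3.5],[3.3,0,-3.5]],"spin":[0,0,0,0,0,0,0,0,0,0]}'; python3 -c "
from h import *
st();p,d=snap('top','t4.png');W=world('top',d);z=W[...,2]
L=(W[...,:2]-C)
x=L@CX;y=L@CY
g=(abs(z-56)<5)&(x<-115)&(x>-300)&(abs(y)<114)&(p.min(-1)>110)
print('front x',g.sum(),np.percentile(x[g],[2,50,98]),np.percentile(y[g],[2,98]))
"
```

```text
time_s: 16.7
ee_pos: [421.5, -50.1, 206.4]
ee_rot: [3.141, 0.01, 2.831]
wrist_force: [0.2, 0.5, -1.2]
opening: -0.3
grasp_force: 0.0
16.7 [421.5 -50.1 206.4] [3.141 0.01  2.831] [ 0.2  0.5 -1.2] -0.3 0.0 q6 [-0.26  0.24  1.85 -0.    1.04 -1.52]
front x 30 [-208.26840173 -153.62262158 -120.50368528] [-109.33989906  109.48013948]
```

View pics/t4.png

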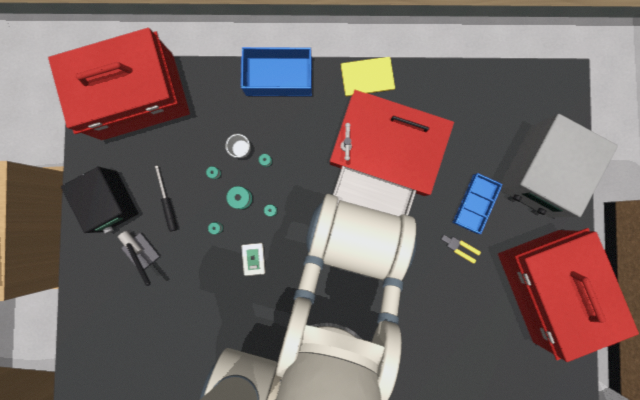

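The drawer is fully out, the tray visible at (375,190). All four reels, the big reel and the tin are where they were. The reel at (270,211) is first.

```bash
python3 -c "
from h import *
go(475.8,165.5,100,1.254)"
```

```text
dp [0.277 4.438 2.086] spin 18.07 (alt +-72 full turn)
```

```bash
python3 -m inch '{"fingers":[0.7,0.7,0.7,0.7,0.7,0.7,0.7,0.7,0.7,0.7],"dp":[[0.28,4.44,0],[0.28,4.44,0],[0.28,4.44,0],[0.28,4.44,0],[0.28,4.44,0],[0.28,4.44,0],[0.28,4.44,1],[0.28,4.44,1.7],[0.28,4.44,1.7],[0.28,4.44,1.7]],"spin":[18.1,18.1,18.1,18.1,18.1,18.1,18.1,18.1,18.1,18.1]}'; cat > reels.py <<'E'
from h import *
def reels(lo=27,hi=42,fn=None):
    p,d=snap('top',fn); W=world('top',d); z=W[...,2]; hsv=cv2.cvtColor(p,cv2.COLOR_RGB2HSV)
    u,v=np.meshgrid(np.arange(640),np.arange(400))
    teal=((hsv[...,0]>70)&(hsv[...,0]<95)&(hsv[...,1]>100)&(z>lo)&(z<62)&(u>150)&(u<430)&(v>100)).astype(np.uint8)
    n,l,s,c=cv2.connectedComponentsWithStats(teal)
    for i in range(1,n):
        if s[i,4]>15:
            q=W[l==i]; q=q[q[:,2]>q[:,2].max()-8]; (a,b),r=cv2.minEnclosingCircle(q[:,:2].astype(np.float32))
            print('reel px',c[i].round(),s[i,4],'xy',round(a,1),round(b,1),'r',round(r,1),'z',round(np.median(q[:,2]),1),'cab',np.round([([a,b]-C)@CX,([a,b]-C)@CY],0))
E
python3 -c "
from reels import *
st();reels();go(475.8,165.5,8,1.254)"
```

```text
time_s: 17.75
ee_pos: [472.2, 166.5, 114.8]
ee_rot: [-3.139, 0.001, 1.464]
wrist_force: [0.1, 0.3, -0.2]
opening: 59.8
grasp_force: 0.0
17.75 [472.2 166.5 114.8] [-3.139e+00  1.000e-03  1.464e+00] [ 0.1  0.3 -0.2] 59.8 0.0 q6 [ 0.22  0.48  1.78 -0.    0.88  0.33]
reel px [264. 159.] 92 xy 624.9 183.5 r 16.8 z 34.9 cab [-160.  334.]
reel px [212. 172.] 92 xy 586.3 336.6 r 16.6 z 35.5 cab [-245.  468.]
dp [-0.012  0.068  2.147] spin 2.29 (alt +-72 full turn)
```

```bash
python3 -m inch '{"fingers":[0.7,0.7,0.7,0.7,0.7,0,0,0,0,0],"dp":[[0,0.07,0.5],[0,0.07,1],[0,0.07,1.6],[0,0.07,2.1],[0,0.07,2.1],[0,0.07,2.1],[0,0.07,2.1],[0,0.07,2.1],[0,0.07,2.1],[0,0.07,2.1]],"spin":[1.5,2.3,2.3,2.3,2.3,2.3,2.3,2.3,2.3,2.3]}';python3 -m inch '{"fingers":[0,0,0,0,0,0],"dp":[[0,0,-0.5],[0,0,-1.4],[0,0,-2.4],[0,0,-2.4],[0,0,-2.4],[0,0,-2.4]],"spin":[0,0,0,0,0,0]}'; python3 -c "
from reels import *
st();gocab(-178,75,128,1.254);gocab(-178,75,23,1.254)"
```

```text
time_s: 18.8
ee_pos: [476.8, 166.3, 12.7]
ee_rot: [3.14, -0.001, 1.27]
wrist_force: [-0.8, -0.3, 9.8]
opening: 32.0
grasp_force: 60.0
time_s: 19.4
ee_pos: [475.5, 166.0, 131.1]
ee_rot: [-3.141, 0.0, 1.27]
wrist_force: [0.4, -0.7, -2.0]
opening: 32.2
grasp_force: 59.8
19.4 [475.5 166.  131.1] [-3.141  0.     1.27 ] [ 0.4 -0.7 -2. ] 32.2 59.8 q6 [ 0.22  0.46  1.76 -0.    0.93  0.52]
[527.725 -57.492]
dp [-3.961  2.322  0.063] spin 0.18 (alt +-72 full turn)
[527.725 -57.492]
dp [-3.96   2.322  2.163] spin 0.18 (alt +-72 full turn)
```

Gripped at 32 mm opening, about the reel's diameter. I'll carry it to slot y = +75.

```bash
python3 -m inch '{"fingers":[0,0,0,0,0,0,0,0,0,0],"dp":[[-3.96,2.32,0],[-3.96,2.32,0],[-3.96,2.32,0],[-3.96,2.32,0],[-3.96,2.32,0],[-3.96,2.32,0],[-3.96,2.32,0.0],[-3.96,2.32,0],[-3.96,2.32,0],[-3.96,2.32,0]],"spin":[0.2,0.2,0.2,0.2,0.2,0.2,0.2,0.2,0.2,0.2]}'; python3 -c "
from reels import *
st();gocab(-178,75,28,1.254);reels()"
```

```text
time_s: 20.4
ee_pos: [527.8, -56.5, 131.2]
ee_rot: [-3.141, 0.0, 1.254]
wrist_force: [0.2, 0.5, -1.1]
opening: 32.3
grasp_force: 59.8
20.4 [527.8 -56.5 131.2] [-3.141  0.     1.254] [ 0.2  0.5 -1.1] 32.3 59.8 q6 [-0.22  0.49  1.69  0.    0.96  0.1 ]
[527.725 -57.492]
dp [-0.02   0.006  2.065] spin -0.01 (alt +-72 full turn)
reel px [264. 159.] 93 xy 624.8 183.2 r 16.8 z 35.3 cab [-160.  334.]
reel px [212. 172.] 93 xy 586.2 336.3 r 16.6 z 35.4 cab [-245.  467.]
reel px [238. 197.] 343 xy 511.9 255.7 r 31.7 z 50.8 cab [-290.  367.]
reel px [214. 228.] 93 xy 422.4 327.9 r 16.4 z 34.9 cab [-398.  408.]
```

```bash
python3 -m inch '{"fingers":[0,0,0,0,0.55,0.55,0.55,0.55,0.55,0.55],"dp":[[0,0,0.9],[0,0,1.7],[0,0,2.07],[0,0,2.07],[0,0,2.07],[0,0,2.07],[0,0,2.07],[0,0,1.2],[0,0,0.2],[0,0,0]],"spin":[0,0,0,0,0,0,0,0,0,0]}'; python3 -c "
from reels import *
st();reels();go(624.6,183.4,131,1.254);go(624.6,183.4,13)"
```

```text
time_s: 21.45
ee_pos: [530.3, -57.8, 136.6]
ee_rot: [3.134, -0.001, 1.252]
wrist_force: [0.7, 0.3, -0.7]
opening: 46.9
grasp_force: 0.0
21.45 [530.3 -57.8 136.6] [ 3.134e+00 -1.000e-03  1.252e+00] [ 0.7  0.3 -0.7] 46.9 0.0 q6 [-0.22  0.48  1.69  0.    0.97  0.1 ]
reel px [264. 159.] 93 xy 624.7 183.3 r 16.6 z 35.3 cab [-161.  334.]
reel px [212. 172.] 95 xy 586.4 336.8 r 16.6 z 34.6 cab [-245.  468.]
reel px [238. 197.] 345 xy 511.8 255.7 r 31.8 z 50.9 cab [-290.  367.]
reel px [214. 228.] 94 xy 422.6 327.6 r 16.4 z 34.1 cab [-398.  408.]
dp [5.172 0.283 0.107] spin -0.02 (alt +-72 full turn)
dp [5.17  0.266 2.466] spin None (alt +-72 full turn)
```

```bash
python3 -m inch '{"fingers":[0.7,0.7,0.7,0.7,0.7,0.7,0.7,0.7,0.7,0.7],"dp":[[5.18,0.33,0],[5.18,0.33,0],[5.18,0.33,0],[5.18,0.33,0],[5.18,0.33,0],[5.18,0.33,0],[5.18,0.33,0],[5.18,0.33,0],[5.18,0.33,0],[5.18,0.33,0.8]],"spin":[0,0,0,0,0,0,0,0,0,0]}';  python3 -c "
from reels import *
st();go(624.6,183.4,13,1.254)"
```

```text
time_s: 22.5
ee_pos: [627.8, 182.7, 95.4]
ee_rot: [3.134, -0.004, 1.251]
wrist_force: [0.7, 0.5, -0.9]
opening: 59.5
grasp_force: 0.0
22.5 [627.8 182.7  95.4] [ 3.134 -0.004  1.251] [ 0.7  0.5 -0.9] 59.5 0.0 q6 [ 0.19  0.67  1.41 -0.    1.05  0.51]
dp [-0.014 -0.078  1.648] spin -0.04 (alt +-72 full turn)
```

```bash
python3 -m inch '{"fingers":[0.7,0.7,0.7,0.7,0,0,0,0,0,0],"dp":[[0,-0.04,0.9],[0,-0.04,1.55],[0,-0.04,1.55],[0,-0.04,1.55],[0,-0.04,1.55],[0,-0.04,1.55],[0,-0.04,1.55],[0,-0.04,1.55],[0,-0.04,1.55],[0,-0.04,1.55]],"spin":[0,0,0,0,0,0,0,0,0,0]}';python3 -m inch '{"fingers":[0,0,0,0,0,0],"dp":[[0,0,-0.5],[0,0,-1.4],[0,0,-2.36],[0,0,-2.36],[0,0,-2.36],[0,0,-2.36]],"spin":[0,0,0,0,0,0]}'; python3 -c "
from reels import *
st();gocab(-178,25,131,1.254)"
```

```text
time_s: 23.5
ee_pos: [624.2, 184.1, 16.3]
ee_rot: [3.138, -0.001, 1.252]
wrist_force: [-1.6, -2.7, 12.1]
opening: 31.8
grasp_force: 58.4
time_s: 24.1
ee_pos: [622.4, 184.0, 131.6]
ee_rot: [-3.141, 0.0, 1.252]
wrist_force: [0.5, 0.2, -1.5]
opening: 31.8
grasp_force: 59.9
24.1 [622.4 184.  131.6] [-3.141  0.     1.252] [ 0.5  0.2 -1.5] 31.8 59.9 q6 [ 0.2   0.63  1.39 -0.    1.12  0.51]
[ 512.175 -104.992]
dp [-6.179 -0.283  0.014] spin -0.02 (alt +-72 full turn)
```

```bash
python3 -m inch '{"fingers":[0,0,0,0,0,0,0,0,0,0],"dp":[[-6.18,-0.28,0],[-6.18,-0.28,0],[-6.18,-0.28,0],[-6.18,-0.28,0],[-6.18,-0.28,0],[-6.18,-0.28,0],[-6.18,-0.28,0],[-6.18,-0.28,0],[-6.18,-0.28,0],[-6.18,-0.28,0]],"spin":[0,0,0,0,0,0,0,0,0,0]}'; python3 -c "
from reels import *
st();gocab(-178,25,30,1.254);reels()"
```

```text
time_s: 25.1
ee_pos: [513.1, -103.8, 131.5]
ee_rot: [-3.141, -0.0, 1.254]
wrist_force: [0.3, 0.3, -1.7]
opening: 31.6
grasp_force: 59.9
25.1 [ 513.1 -103.8  131.5] [-3.141 -0.     1.254] [ 0.3  0.3 -1.7] 31.6 59.9 q6 [-0.31  0.48  1.71  0.    0.95  0.  ]
[ 512.175 -104.992]
dp [-0.028 -0.008  2.029] spin -0.0 (alt +-72 full turn)
reel px [212. 172.] 94 xy 586.2 336.7 r 16.5 z 34.6 cab [-245.  468.]
reel px [238. 197.] 345 xy 511.7 256.0 r 31.7 z 51.3 cab [-291.  368.]
reel px [214. 228.] 93 xy 422.4 327.2 r 16.5 z 34.8 cab [-398.  408.]
```

```bash
python3 -m inch '{"fingers":[0,0,0,0,0.55,0.55,0.55,0.55,0.55,0.55],"dp":[[0,0,0.9],[0,0,1.7],[0,0,2.05],[0,0,2.05],[0,0,2.05],[0,0,2.05],[0,0,2.05],[0,0,1.2],[0,0,0.2],[0,0,0]],"spin":[0,0,0,0,0,0,0,0,0,0]}'; python3 -m inch '{"fingers":[0.7,0.7,0.7,0.7,0.7,0.7,0.7,0.7,0.7,0.7],"dp":[[8.85,-1.34,0],[8.85,-1.34,0],[8.85,-1.34,0],[8.85,-1.34,0],[8.85,-1.34,0],[8.85,-1.34,0],[8.85,-1.34,0],[8.85,-1.34,0],[8.85,-1.34,0],[8.85,-1.34,0]],"spin":[0,0,0,0,0,0,0,0,0,0]}';python3 -c "
from reels import *
st();go(586.3,336.8,13,1.254)"
```

```text
time_s: 26.15
ee_pos: [515.0, -105.5, 136.8]
ee_rot: [3.135, -0.0, 1.252]
wrist_force: [-0.2, -0.6, -0.4]
opening: 47.1
grasp_force: 0.0
time_s: 27.15
ee_pos: [587.9, 341.9, 131.9]
ee_rot: [3.14, -0.002, 1.256]
wrist_force: [0.3, -1.1, 0.4]
opening: 59.4
grasp_force: 0.0
27.15 [587.9 341.9 131.9] [ 3.140e+00 -2.000e-03  1.256e+00] [ 0.3 -1.1  0.4] 59.4 0.0 q6 [0.44 0.67 1.31 0.   1.17 0.75]
dp [-0.112 -0.003  2.377] spin 0.03 (alt +-72 full turn)
```

```bash
python3 -m inch '{"fingers":[0.7,0.7,0.7,0.7,0.7,0,0,0,0,0],"dp":[[-0.03,0,0.9],[-0.03,0,1.7],[-0.03,0,2.32],[-0.03,0,2.32],[-0.03,0,2.32],[-0.03,0,2.32],[-0.03,0,2.32],[-0.03,0,2.32],[-0.03,0,2.32],[-0.03,0,2.32]],"spin":[0,0,0,0,0,0,0,0,0,0]}';python3 -m inch '{"fingers":[0,0,0,0,0,0],"dp":[[0,0,-0.5],[0,0,-1.4],[0,0,-2.36],[0,0,-2.36],[0,0,-2.36],[0,0,-2.36]],"spin":[0,0,0,0,0,0]}'; python3 -c "
from reels import *
st();gocab(-178,-25,131,1.254)"
```

```text
time_s: 28.15
ee_pos: [588.4, 335.2, 18.3]
ee_rot: [3.139, -0.002, 1.252]
wrist_force: [-1.3, -1.5, 11.7]
opening: 32.1
grasp_force: 58.5
time_s: 28.75
ee_pos: [586.8, 334.6, 133.5]
ee_rot: [-3.141, 0.0, 1.252]
wrist_force: [-0.1, -0.2, -0.9]
opening: 31.7
grasp_force: 59.7
28.75 [586.8 334.6 133.5] [-3.141  0.     1.252] [-0.1 -0.2 -0.9] 31.7 59.7 q6 [0.43 0.66 1.31 0.   1.17 0.75]
[ 496.625 -152.492]
dp [-9.816  1.338  0.054] spin -0.02 (alt +-72 full turn)
```

```bash
python3 -m inch '{"fingers":[0,0,0,0,0,0,0,0,0,0],"dp":[[-9.82,1.34,0.05],[-9.82,1.34,0.05],[-9.82,1.34,0.05],[-9.82,1.34,0.05],[-9.82,1.34,0.05],[-9.82,1.34,0.05],[-9.82,1.34,0.05],[-9.82,1.34,0.05],[-9.82,1.34,0.05],[-9.82,1.34,0.05]],"spin":[0,0,0,0,0,0,0,0,0,0]}'; python3 -c "
from reels import *
st();gocab(-178,-25,30,1.254);reels()"
```

```text
time_s: 29.75
ee_pos: [495.8, -154.4, 130.4]
ee_rot: [-3.14, -0.0, 1.252]
wrist_force: [1.1, 0.2, -1.3]
opening: 31.3
grasp_force: 59.7
29.75 [ 495.8 -154.4  130.4] [-3.14  -0.     1.252] [ 1.1  0.2 -1.3] 31.3 59.7 q6 [-0.42  0.48  1.72 -0.    0.95 -0.1 ]
[ 496.625 -152.492]
dp [0.041 0.008 2.007] spin -0.02 (alt +-72 full turn)
reel px [238. 197.] 343 xy 511.9 255.8 r 31.8 z 50.2 cab [-290.  368.]
reel px [347. 193.] 75 xy 525.9 -56.6 r 15.2 z 47.0 cab [-180.   75.]
reel px [363. 198.] 81 xy 511.0 -103.9 r 15.7 z 47.4 cab [-179.   26.]
reel px [214. 228.] 92 xy 422.6 327.7 r 16.3 z 34.5 cab [-398.  408.]
```

```bash
python3 -m inch '{"fingers":[0,0,0,0,0.55,0.55,0.55,0.55,0.55,0.55],"dp":[[0,0,0.9],[0,0,1.7],[0,0,2.02],[0,0,2.02],[0,0,2.02],[0,0,2.02],[0,0,2.02],[0,0,1.2],[0,0,0.2],[0,0,0]],"spin":[0,0,0,0,0,0,0,0,0,0]}'; python3 -m inch '{"fingers":[0.7,0.7,0.7,0.7,0.7,0.7,0.7,0.7,0.7,0.7],"dp":[[8.66,-4.39,0],[8.66,-4.39,0],[8.66,-4.39,0],[8.66,-4.39,0],[8.66,-4.39,0],[8.66,-4.39,0],[8.66,-4.39,0],[8.66,-4.39,0],[8.66,-4.39,0],[8.66,-4.39,0]],"spin":[0,0,0,0,0,0,0,0,0,0]}';python3 -c "
from reels import *
st();go(422.6,327.6,13,1.254);reels()"
```

```text
time_s: 30.8
ee_pos: [499.1, -153.2, 136.0]
ee_rot: [3.135, 0.001, 1.252]
wrist_force: [0.6, 0.5, 0.3]
opening: 47.2
grasp_force: 0.0
time_s: 31.8
ee_pos: [423.3, 330.4, 131.4]
ee_rot: [3.141, -0.001, 1.254]
wrist_force: [0.8, -0.8, 0.2]
opening: 59.6
grasp_force: 0.0
31.8 [423.3 330.4 131.4] [ 3.141e+00 -1.000e-03  1.254e+00] [ 0.8 -0.8  0.2] 59.6 0.0 q6 [0.55 0.5  1.68 0.   0.97 0.87]
dp [-0.059  0.003  2.368] spin -0.0 (alt +-72 full turn)
reel px [238. 197.] 338 xy 512.1 256.3 r 31.7 z 50.5 cab [-290.  368.]
reel px [346. 193.] 54 xy 524.9 -55.2 r 13.6 z 47.3 cab [-181.   76.]
reel px [362. 198.] 55 xy 510.6 -101.4 r 13.7 z 46.5 cab [-181.   28.]
reel px [378. 204.] 61 xy 495.6 -147.8 r 13.7 z 47.3 cab [-180.  -21.]
reel px [214. 228.] 88 xy 422.6 327.4 r 16.4 z 35.0 cab [-397.  408.]
```

```bash
python3 -m inch '{"fingers":[0.7,0.7,0.7,0.7,0.7,0,0,0,0,0],"dp":[[-0.03,0,0.9],[-0.03,0,1.7],[-0.03,0,2.34],[-0.03,0,2.34],[-0.03,0,2.34],[-0.03,0,2.34],[-0.03,0,2.34],[-0.03,0,2.34],[-0.03,0,2.34],[-0.03,0,2.34]],"spin":[0,0,0,0,0,0,0,0,0,0]}';python3 -m inch '{"fingers":[0,0,0,0,0,0],"dp":[[0,0,-0.5],[0,0,-1.4],[0,0,-2.36],[0,0,-2.36],[0,0,-2.36],[0,0,-2.36]],"spin":[0,0,0,0,0,0]}'; python3 -c "
from reels import *
st();gocab(-178,-75,131,1.254)"
```

```text
time_s: 32.85
ee_pos: [424.7, 326.6, 16.3]
ee_rot: [3.14, -0.002, 1.252]
wrist_force: [-1.3, -1.8, 14.9]
opening: 32.0
grasp_force: 58.2
time_s: 33.45
ee_pos: [423.5, 325.8, 132.3]
ee_rot: [-3.142, 0.0, 1.252]
wrist_force: [0.5, -0.2, -0.3]
opening: 31.7
grasp_force: 60.0
33.45 [423.5 325.8 132.3] [-3.142  0.     1.252] [ 0.5 -0.2 -0.3] 31.7 60.0 q6 [ 0.54  0.49  1.68 -0.    0.97  0.86]
[ 481.075 -199.992]
dp [-9.627  4.387  0.027] spin -0.02 (alt +-72 full turn)
```

```bash
python3 -m inch '{"fingers":[0,0,0,0,0,0,0,0,0,0],"dp":[[-9.63,4.39,0],[-9.63,4.39,0],[-9.63,4.39,0],[-9.63,4.39,0],[-9.63,4.39,0],[-9.63,4.39,0],[-9.63,4.39,0],[-9.63,4.39,0],[-9.63,4.39,0],[-9.63,4.39,0]],"spin":[0,0,0,0,0,0,0,0,0,0]}'; python3 -c "
from reels import *
st();gocab(-178,-75,30,1.254)"
```

```text
time_s: 34.45
ee_pos: [477.5, -172.9, 131.4]
ee_rot: [-3.14, -0.0, 1.252]
wrist_force: [1.9, 1.0, -1.6]
opening: 31.9
grasp_force: 60.0
34.45 [ 477.5 -172.9  131.4] [-3.14  -0.     1.252] [ 1.9  1.  -1.6] 31.9 60.0 q6 [-0.47  0.46  1.75  0.    0.93 -0.15]
[ 481.075 -199.992]
dp [-0.493  0.242  2.027] spin -0.02 (alt +-72 full turn)
```

```bash
python3 -m inch '{"fingers":[0,0,0],"dp":[[-0.48,0.24,0],[-0.48,0.24,0],[-0.48,0.24,0]],"spin":[0,0,0]}'; python3 -c "
from reels import *
st();gocab(-178,-75,30,1.254)"
```

```text
time_s: 34.75
ee_pos: [481.4, -197.5, 131.3]
ee_rot: [-3.139, -0.001, 1.251]
wrist_force: [0.5, -0.0, -1.3]
opening: 31.8
grasp_force: 60.0
34.75 [ 481.4 -197.5  131.3] [-3.139e+00 -1.000e-03  1.251e+00] [ 0.5 -0.  -1.3] 31.8 60.0 q6 [-0.5   0.48  1.72  0.    0.95 -0.18]
[ 481.075 -199.992]
dp [-0.05   0.014  2.025] spin -0.04 (alt +-72 full turn)
```

```bash
python3 -m inch '{"fingers":[0,0,0,0,0.55,0.55,0.55,0.55,0.55,0.55],"dp":[[0,0,0.9],[0,0,1.7],[0,0,2.03],[0,0,2.03],[0,0,2.03],[0,0,2.03],[0,0,2.03],[0,0,1.2],[0,0,0.2],[0,0,0]],"spin":[0,0,0,0,0,0,0,0,0,0]}'; python3 -c "
from reels import *
st();gocab(-290,50,131,-0.317+3.1416)"
```

```text
time_s: 35.75
ee_pos: [484.2, -198.4, 137.3]
ee_rot: [3.135, 0.001, 1.252]
wrist_force: [0.6, -0.3, -1.2]
opening: 46.9
grasp_force: 0.0
35.75 [ 484.2 -198.4  137.3] [3.135e+00 1.000e-03 1.252e+00] [ 0.6 -0.3 -1.2] 46.9 0.0 q6 [-0.5   0.47  1.71  0.    0.96 -0.18]
[413.55 -46.41]
dp [ 2.446 -2.294  0.107] spin -18.02 (alt +-72 full turn)
```

```bash
python3 -m inch '{"fingers":[0,0,0,0,0,0,0,0,0,0],"dp":[[2.5,-2.24,0],[2.5,-2.24,0],[2.5,-2.24,0],[2.5,-2.24,0],[2.5,-2.24,0],[2.5,-2.24,0],[2.5,-2.24,0],[2.5,-2.24,0],[2.5,-2.24,0],[2.5,-2.24,0]],"spin":[-18,-18,-18,-18,-18,-18,-18,-18,-18,-18]}'; python3 -c "
from reels import *
st();gocab(-290,50,25,-0.317+3.1416);reels(fn='t5.png');p=load('top')[0];cv2.imwrite('pics/t5.png',cv2.resize(p[80:260,180:480],None,fx=2.6,fy=2.6)[:,:,::-1])"
```

```text
time_s: 36.75
ee_pos: [415.0, -43.7, 132.6]
ee_rot: [3.142, 0.001, 2.758]
wrist_force: [0.4, 0.2, -0.7]
opening: 0.4
grasp_force: 0.0
36.75 [415.  -43.7 132.6] [3.142e+00 1.000e-03 2.758e+00] [ 0.4  0.2 -0.7] 0.4 0.0 q6 [-0.25  0.36  1.96 -0.    0.83 -1.44]
[413.55 -46.41]
dp [ 0.007 -0.062  2.153] spin -0.76 (alt +-72 full turn)
reel px [238. 197.] 334 xy 511.9 256.2 r 31.5 z 50.5 cab [-290.  368.]
reel px [347. 191.] 18 xy 527.6 -56.8 r 11.0 z 45.1 cab [-178.   76.]
reel px [363. 196.] 27 xy 513.1 -101.3 r 12.4 z 47.1 cab [-178.   29.]
reel px [378. 203.] 43 xy 496.3 -147.5 r 13.6 z 46.3 cab [-180.  -20.]
reel px [394. 209.] 50 xy 480.7 -192.3 r 13.8 z 46.5 cab [-181.  -68.]
```

View pics/t5.png

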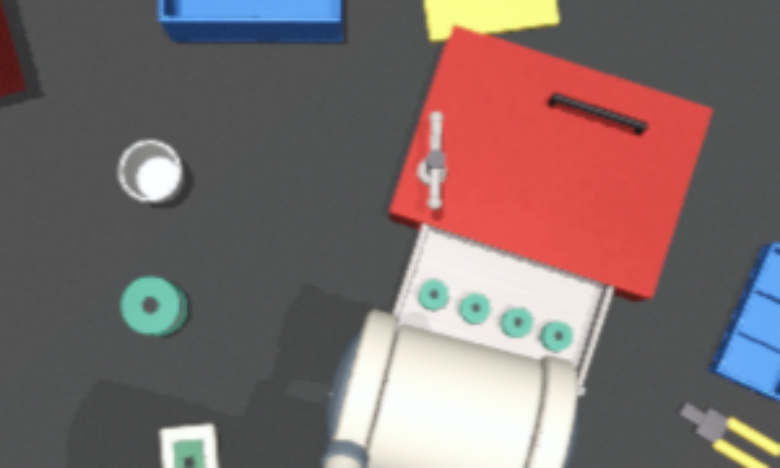

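All four reels stand upright in the drawer (at (433,295), (475,308), (517,322), (556,336)), and the bystanders are unmoved. I'll lower in front and press shut gently.

```bash
python3 -m inch '{"fingers":[0,0,0,0,0],"dp":[[0,-0.05,0.9],[0,-0.05,1.8],[0,-0.05,2.12],[0,-0.05,2.12],[0,-0.05,2.12]],"spin":[-0.76,-0.76,-0.76,-0.76,-0.76]}'; python3 -m inch '{"fingers":[0,0,0,0,0,0,0,0,0,0],"dp":[[-0.3,0,0],[-0.6,0,0],[-0.8,0,0],[-0.95,0,0],[-1.15,0,0],[-1.35,0,0],[-1.6,0,0],[-1.85,0,0],[-2.1,0,0],[-2.35,0,0]],"spin":[0,0,0,0,0,0,0,0,0,0]}'; python3 -m inch '{"fingers":[0,0,0,0,0,0,0,0,0,0],"dp":[[-0.2,0,0],[-0.35,0,0],[-0.45,0,0],[-0.55,0,0],[-0.65,0,0],[-0.75,0,0],[-0.85,0,0],[-0.93,0,0],[-0.97,0,0],[-0.97,0,0]],"spin":[0,0,0,0,0,0,0,0,0,0]}'; python3 -c "
from h import *
st();o=get_obs()['ee_pos'];print((np.array(o[:2])-C)@CX)"
```

```text
time_s: 37.3
ee_pos: [414.1, -46.0, 26.8]
ee_rot: [-3.142, -0.0, 2.817]
wrist_force: [0.2, 0.2, 1.0]
opening: 0.0
grasp_force: 0.0
time_s: 38.3
ee_pos: [524.6, -82.8, 26.7]
ee_rot: [3.141, -0.002, 2.818]
wrist_force: [-5.3, 4.9, 3.3]
opening: 0.1
grasp_force: 3.4
time_s: 39.3
ee_pos: [570.4, -98.0, 26.6]
ee_rot: [3.141, -0.002, 2.818]
wrist_force: [-3.8, 5.6, 2.3]
opening: -0.1
grasp_force: 3.1
39.3 [570.4 -98.   26.6] [ 3.141e+00 -2.000e-03  2.818e+00] [-3.8  5.6  2.3] -0.1 3.1 q6 [-0.27  0.7   1.65  0.    0.8  -1.52]
-124.66762400645344
```

Another 4–5 mm to reach the stop (it was at −123.4 before).

```bash
python3 -m inch '{"fingers":[0,0,0,0],"dp":[[-0.05,0,0],[-0.1,0,0],[-0.12,0,0],[-0.12,0,0]],"spin":[0,0,0,0]}'; python3 -c "
from h import *
st();o=get_obs()['ee_pos'];print((np.array(o[:2])-C)@CX)"
```

```text
time_s: 39.7
ee_pos: [571.6, -98.5, 26.2]
ee_rot: [-3.142, -0.011, 2.819]
wrist_force: [-26.9, 11.8, 20.0]
opening: 0.2
grasp_force: 14.6
39.7 [571.6 -98.5  26.2] [-3.142 -0.011  2.819] [-26.9  11.8  20. ] 0.2 14.6 q6 [-0.27  0.7   1.63  0.    0.82 -1.52]
-123.45633719712299
```

```bash
python3 -m inch '{"fingers":[0,0,0,0,0,0,0,0,0,0],"dp":[[0.15,0,0],[0.4,0,0],[0.9,0,0],[1.2,0,0],[1.2,0,0],[1.2,0,-1],[1.2,0,-2],[1.2,0,-2.9],[1.2,0,-2.9],[1.2,0,-2.9]],"spin":[0,0,0,0,0,0,0,0,0,0]}'; python3 -c "
from h import *
st()
for n in ['top']:
  p,d=snap(n);W=world(n,d);z=W[...,2]
cv2.imwrite('pics/t6.png',cv2.resize(p[80:240,280:480],None,fx=4,fy=3.75)[:,:,::-1])
t=(z>100)&(z<150)&(np.hypot(W[...,0]-658.5,W[...,1]+53)<52)
q=W[t]; print('tee n',len(q),np.median(q[:,2]),q.mean(0)); print(cv2.minAreaRect(q[:,:2].astype(np.float32)))
x=(W[...,:2]-C)@CX; y=(W[...,:2]-C)@CY
g=(abs(z-54)<6)&(x<-112)&(x>-300)&(abs(y)<113)&(p.min(-1)>90)&(abs(y)>60)
print('front',g.sum(),np.percentile(x[g],[2,50,98]))
"
```

```text
time_s: 40.7
ee_pos: [521.4, -81.9, 172.8]
ee_rot: [3.141, 0.003, 2.818]
wrist_force: [-0.2, -0.1, 0.1]
opening: 0.1
grasp_force: 0.0
40.7 [521.4 -81.9 172.8] [3.141e+00 3.000e-03 2.818e+00] [-0.2 -0.1  0.1] 0.1 0.0 q6 [-0.27  0.43  1.66 -0.    1.05 -1.52]
tee n 47 136.3567152756833 [693.39453763 -53.39763792 136.11788019]
((692.6253051757812, -54.55042266845703), (29.061973571777344, 10.857797622680664), 0.40752020478248596)Traceback (most recent call last):
  File "<string>", line 11, in <module>
    print('front',g.sum(),np.percentile(x[g],[2,50,98]))
                          ~~~~~~~~~~~~~^^^^^^^^^^^^^^^^
    return _quantile_unchecked(
        a, q, axis, out, overwrite_input, method, keepdims, weights)
    return _ureduce(a,
                    func=_quantile_ureduce_func,
    ...<5 lines>...
                    overwrite_input=overwrite_input,
                    method=method)
    r = func(a, **kwargs)
    result = _quantile(arr,
                       quantiles=q,
    ...<2 lines>...
                       out=out,
                       weights=wgt)
    slices_having_nans = np.isnan(arr[-1, ...])
                                  ~~~^^^^^^^^^
IndexError: index -1 is out of bounds for axis 0 with size 0
```

View pics/t6.png

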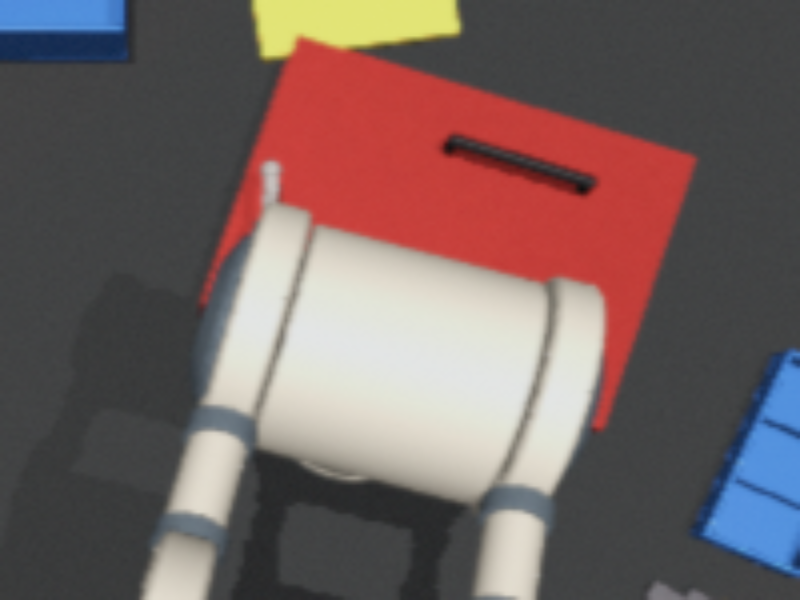

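The drawer is shut: nothing protrudes below the unit's front, and the bar is still raised, pointing along +x at (270,185). Next I'll grip the hub with q6 near −1.8.

```bash
python3 -c "
from h import *
go(658.8,-52.8,172.8,3.16);go(658.8,-52.8,110.5)"
```

```text
dp [-2.438  1.426 -0.022] spin -3.91 (alt +-72 full turn)
dp [-2.437  1.426  1.224] spin None (alt +-72 full turn)
```

```bash
python3 -m inch '{"fingers":[1,1,1,1,1,1,1,1],"dp":[[-2.44,1.43,-0.1],[-2.44,1.43,-0.1],[-2.44,1.43,-0.1],[-2.44,1.43,-0.1],[-2.44,1.43,-0.1],[-2.44,1.43,-0.1],[-2.44,1.43,-0.1],[-2.44,1.43,-0.1]],"spin":[-3.9,-3.9,-3.9,-3.9,-3.9,-3.9,-3.9,-3.9]}';  python3 -c "
from h import *
st();go(658.8,-52.8,110.5,3.16)"
```

```text
time_s: 41.55
ee_pos: [658.0, -52.8, 176.4]
ee_rot: [3.142, -0.0, -3.125]
wrist_force: [0.2, 0.5, 0.5]
opening: 85.5
grasp_force: 0.0
41.55 [658.  -52.8 176.4] [ 3.142 -0.    -3.125] [0.2 0.5 0.5] 85.5 0.0 q6 [-0.17  0.59  1.32  0.    1.23 -1.76]
dp [-1.700e-02 -1.000e-03  1.318e+00] spin -72.02 (alt +-72 full turn)
```

```bash
python3 -m inch '{"fingers":[1,1,1,1,0,0,0,0,0,0],"dp":[[0,0,0.7],[0,0,1.31],[0,0,1.31],[0,0,1.31],[0,0,1.31],[0,0,1.31],[0,0,1.31],[0,0,1.31],[0,0,1.31],[0,0,1.31]],"spin":[0,0,0,0,0,0,0,0,0,0]}'; python3 -m inch '{"fingers":[0,0,0,0,0,0,0,0,0,0],"dp":[[0,0,0.007],[0,0,0.014],[0,0,0.021],[0,0,0.028],[0,0,0.035],[0,0,0.042],[0,0,0.049],[0,0,0.056],[0,0,0.063],[0,0,0.07]],"spin":[1.6,3.2,4.8,6.4,8,9.6,11.2,12.8,14.4,16]}';python3 -c "
from h import *
st();o=get_obs();print(o['moment'])"
```

```text
time_s: 42.55
ee_pos: [658.8, -52.3, 111.4]
ee_rot: [3.141, 0.001, -3.124]
wrist_force: [-0.7, 2.8, 6.1]
opening: 18.5
grasp_force: 58.3
time_s: 43.55
ee_pos: [659.1, -51.9, 108.0]
ee_rot: [3.14, -0.0, 1.757]
wrist_force: [0.3, 5.8, 6.4]
opening: 18.4
grasp_force: 58.3
43.55 [659.1 -51.9 108. ] [ 3.14  -0.     1.757] [0.3 5.8 6.4] 18.4 58.3 q6 [-0.17  0.67  1.38  0.    1.09 -0.36]
[ 0.76263559 -0.04920842  0.09015967]
```

Two more quarter-turns-plus (to q6 ≈ 2.43), then I'll open, raise and rewind 180°.

```bash
python3 -m inch '{"fingers":[0,0,0,0,0,0,0,0,0,0],"dp":[[0,0,0.007],[0,0,0.014],[0,0,0.021],[0,0,0.028],[0,0,0.035],[0,0,0.042],[0,0,0.049],[0,0,0.056],[0,0,0.063],[0,0,0.07]],"spin":[1.6,3.2,4.8,6.4,8,9.6,11.2,12.8,14.4,16]}'
python3 -m inch '{"fingers":[0,0,0,0,0,0,0,0,0,0],"dp":[[0,0,0.007],[0,0,0.014],[0,0,0.021],[0,0,0.028],[0,0,0.035],[0,0,0.042],[0,0,0.049],[0,0,0.056],[0,0,0.063],[0,0,0.07]],"spin":[1.6,3.2,4.8,6.4,8,9.6,11.2,12.8,14.4,16]}'
python3 -m inch '{"fingers":[1,1,1,1,1,1,1,1,1,1],"dp":[[0,0,0],[0,0,0],[0,0,0],[0,0,0],[0,0,-0.7],[0,0,-1.1],[0,0,-1.1],[0,0,-1.1],[0,0,-1.1],[0,0,-1.1]],"spin":[0,0,0,0,0,0,-1.6,-3.2,-4.8,-6.4]}'
python3 -m inch '{"fingers":[1,1,1,1,1,1,1,1,1,1],"dp":[[0,0,0],[0,0,0],[0,0,0],[0,0,0],[0,0,0],[0,0,0],[0,0,0],[0,0,0],[0,0,0],[0,0,0]],"spin":[-1.6,-3.2,-4.8,-6.4,-8,-9.6,-11.2,-12.8,-14.4,-16]}'
python3 -m inch '{"fingers":[1,1,1,1,1,1,1,1,1,1],"dp":[[0,0,0],[0,0,0],[0,0,0],[0,0,0],[0,0,0],[0,0,0],[0,0,0],[0,0,0],[0,0,0],[0,0,0]],"spin":[-1.6,-3.2,-4.8,-6.4,-8,-9.6,-11.2,-12.8,-13.6,-13.6]}'
python3 -c "
from h import *
st();p,d=snap('top')
cv2.imwrite('pics/t7.png',cv2.resize(p[90:210,300:450],None,fx=4,fy=4)[:,:,::-1])"
```

```text
time_s: 44.55
ee_pos: [659.5, -52.1, 104.5]
ee_rot: [3.141, -0.002, 0.361]
wrist_force: [2.1, 3.3, 4.4]
opening: 18.2
grasp_force: 58.4
time_s: 45.55
ee_pos: [659.4, -52.5, 100.9]
ee_rot: [-3.14, -0.001, -1.036]
wrist_force: [1.9, 0.2, 5.1]
opening: 18.0
grasp_force: 58.5
time_s: 46.55
ee_pos: [658.5, -52.5, 155.3]
ee_rot: [3.141, 0.0, -0.464]
wrist_force: [0.5, -0.1, 0.2]
opening: 85.6
grasp_force: 0.0
time_s: 47.55
ee_pos: [658.5, -52.5, 155.3]
ee_rot: [-3.141, 0.0, 0.932]
wrist_force: [0.1, 0.7, -0.1]
opening: 85.8
grasp_force: 0.0
time_s: 48.55
ee_pos: [658.6, -52.5, 155.3]
ee_rot: [-3.141, -0.0, 2.114]
wrist_force: [0.3, 0.2, -1.1]
opening: 85.7
grasp_force: 0.0
48.55 [658.6 -52.5 155.3] [-3.141 -0.     2.114] [ 0.3  0.2 -1.1] 85.7 0.0 q6 [-0.17  0.62  1.34 -0.    1.19 -0.71]
```

View pics/t7.png

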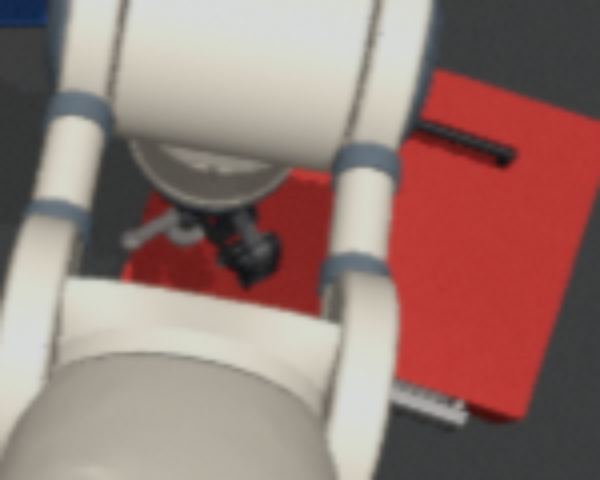

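The bar end at (130,240) agrees with the expected angle, and the drawer front at (430,405) is at its latched place. Last regrip, then about 139° to home.

```bash
python3 -m inch '{"fingers":[1,1,1,0,0,0,0,0,0,0],"dp":[[0,0,0.8],[0,0,1.1],[0,0,1.1],[0,0,1.1],[0,0,1.1],[0,0,1.1],[0,0,1.1],[0,0,1.1],[0,0,1.1],[0,0,1.1]],"spin":[0,0,0,0,0,0,0,0,0,0]}'
python3 -m inch '{"fingers":[0,0,0,0,0,0,0,0,0,0],"dp":[[0,0,0.007],[0,0,0.014],[0,0,0.021],[0,0,0.028],[0,0,0.035],[0,0,0.042],[0,0,0.049],[0,0,0.056],[0,0,0.063],[0,0,0.07]],"spin":[1.6,3.2,4.8,6.4,8,9.6,11.2,12.8,14.4,16]}'
python3 -m inch '{"fingers":[0,0,0,0,0,0,0,0,0,0],"dp":[[0,0,0.007],[0,0,0.014],[0,0,0.021],[0,0,0.028],[0,0,0.035],[0,0,0.042],[0,0,0.049],[0,0,0.052],[0,0,0.052],[0,0,0.052]],"spin":[1.6,3.2,4.8,6.4,8,9.6,11,12,12,12]}'
python3 -c "
from h import *
st();o=get_obs();print(o['moment'])"
```

```text
time_s: 49.6
ee_pos: [659.3, -52.4, 101.1]
ee_rot: [3.14, 0.001, 2.112]
wrist_force: [1.8, 1.3, 6.4]
opening: 18.3
grasp_force: 58.4
time_s: 50.6
ee_pos: [659.1, -52.3, 97.6]
ee_rot: [3.141, -0.001, 0.71]
wrist_force: [-0.6, 3.0, 6.5]
opening: 18.4
grasp_force: 58.5
time_s: 51.6
ee_pos: [658.4, -51.9, 95.0]
ee_rot: [-3.141, 0.0, -0.332]
wrist_force: [-4.8, 5.1, 11.7]
opening: 17.9
grasp_force: 59.1
51.6 [658.4 -51.9  95. ] [-3.141  0.    -0.332] [-4.8  5.1 11.7] 17.9 59.1 q6 [-0.17  0.69  1.39  0.    1.07  1.73]
[ 0.82771277  0.76960363 -0.07786364]
```

Now I'll open, rise, back away towards the robot, and check.

```bash
python3 -m inch '{"fingers":[1,1,1,1,1,1,1,1,1,1],"dp":[[0,0,0],[0,0,0],[0,0,0],[0,0,0],[0,0,-0.9],[0,0,-1.8],[0,0,-2.6],[0,0,-2.8],[-1,0,-2.8],[-2,0,-2.8]],"spin":[0,0,0,0,0,0,0,0,0,0]}'
python3 -m inch '{"fingers":[1,1,1,1,1,1,1,1],"dp":[[-1,-1,0],[-2,-2,0],[-3,-2,0],[-3,-3,0],[-3,-4,0],[-3,-4,0],[-3,-4,0],[-3,-4,0]],"spin":[0,0,0,0,0,0,0,0]}'
python3 -c "
from h import *
st();p,d=snap('top');W=world('top',d);z=W[...,2]
t=(z>100)&(z<150)&(np.hypot(W[...,0]-658.5,W[...,1]+53)<60)
q=W[t]; print('tee n',len(q),np.median(q[:,2]),q.mean(0)); print(cv2.minAreaRect(q[:,:2].astype(np.float32)))
cv2.imwrite('pics/t8.png',cv2.resize(p[80:280,150:500],None,fx=2.25,fy=2.25)[:,:,::-1])"
```

```text
time_s: 52.6
ee_pos: [563.2, -19.9, 233.7]
ee_rot: [-3.142, -0.0, -0.332]
wrist_force: [-0.1, 1.3, 0.1]
opening: 85.4
grasp_force: 0.0
time_s: 53.4
ee_pos: [487.0, 217.9, 233.6]
ee_rot: [3.141, 0.001, -0.331]
wrist_force: [-0.7, -0.2, -0.1]
opening: 85.2
grasp_force: 0.0
53.4 [487.  217.9 233.6] [ 3.141e+00  1.000e-03 -3.310e-01] [-0.7 -0.2 -0.1] 85.2 0.0 q6 [ 0.31  0.36  1.57 -0.    1.21  2.21]
tee n 164 120.28878487152855 [657.45041231 -52.76595768 120.15869156]
((658.3237915039062, -52.80340576171875), (18.340600967407227, 100.40481567382812), 76.18926239013672)
```

View pics/t8.png

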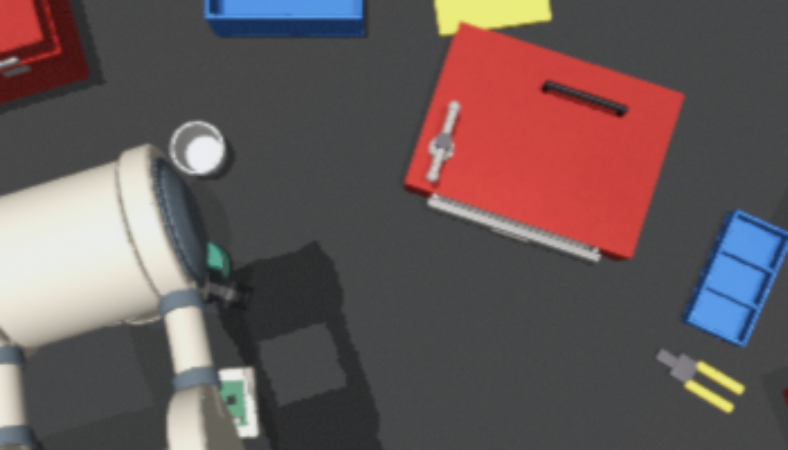

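The bar at (443,140) lies along the unit's x axis at its starting height, and the drawer front at (515,228) is in its latched place. I'll hand in.

```bash
python3 -c "
from h import *
print(ticket.sign_off())"
```

```text
the job is handed in; nothing more can be done
None
```

I handed the job in at about 53 s: all four small reels are in the drawer, the drawer is latched shut, the T-handle is screwed home, and the last pictures show nothing else on the bench moved; no verdict was returned.

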